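Press a record sleeve to the copy-stand glass and hold it for the exposure

TASK

Slide the record sleeve all the way in on the copy stand's platen, until it is square against the rear fence, then swing the cam lever up to its highest lift, where it stands upright and the bed presses the sleeve against the glass (past upright the bed sinks again). The lever springs back if let go, so finish while still holding it there with the gripper, for the picture to be taken. Do not touch the glass, and leave the other things on the table where they are.

Things in the scene. Friction and masses are not known exactly. Their poses are not given: they have to be found in the camera images.
- copystand: Copy stand, fixed: base plate x -150 to +150, y -157 to +193, 12 mm thick. Origin on the table under the middle of the bed; own x points from the open loading front (robot side) to the back, y to the left (lever side), z up. Posts carry side rails (outer faces y = +-131, x -74 to +116, top 120 mm over the table) and a rear rail that hold the glass. At y = 0, in front of x = -82, only the sleeve stands over the base.
- glass: Clear pressure glass in the rails, not to be touched: in the stand's axes x -72 to +100 mm, y -115 to +115 mm, underside 108 mm and top 113 mm above the table. Origin and axes as copystand.
- sleeve_centre (a point): Centre (half-way up) of the stiff brown card record sleeve, 180 x 180 x 6 mm, about 0.15 kg, a black round window in its face. It lies flat on the black platen and sticks out in front of the glass by 45 to 80 mm; underside 94 mm above the table while the bed is down. Own x is the way it slides in; its front edge is 90 mm in -x from here.
- home (a point): Where the sleeve's centre lies when it is fully home: its rear edge bears on the 4.5 mm tall rear fence; side guides leave 3.5 mm on either side. Its front edge then overhangs the platen's front by 8 mm and lies 18 mm in front of the glass, so it can be pushed home from the front. Axes as the stand; rises with the bed (97 mm above the table when down).
- pivot (a point): Axis of the cam shaft in the lever's plane, 50 mm above the table, at x = 0, y = +175 mm of the stand. The shaft runs along the stand's y under the bed and carries two round eccentrics, 14 mm off-centre, that lift the bed. The boss, 26 mm across, sticks out 11 mm to the left of this point.
- handle_centre (a point): Middle of the lever's revolving handle: black cylinder 24 mm across, 66 mm long, along the stand's y (spins freely on its spindle), sticking out to the left of the lever. It is 125 mm from the shaft's axis and 42 mm to the left of pivot. At rest the lever points to the front (stand -x), 15 degrees above level, this point 82 mm above the table; upright it is 175 mm above the table, over the shaft.
- lever: The lever: round steel arm 12 mm across, 125 mm from the shaft's axis to the handle's spindle, 38 mm clear of the left rail, with the black handle on its end. Origin at pivot; swings in the stand's x-z plane. Its axes are the stand's when the joint is 0.
- cam_shaft (a joint): Lever angle in rad: 0 at the rest stop, growing as the handle swings up and back; 1.309 = upright = top of the eccentrics, bed 10.4 mm up (highest lift), the sprung platen pressing the sleeve on the glass with about 3 N; beyond it the bed sinks, stop at 1.75. A spring returns it to 0 when let go (0.2 N m at rest, 0.35 N m upright: about 3 N at the handle).
- record_weight: bystander: steel record weight, 76 mm across, 36 mm tall; origin at the centre of its underside
- fluid_bottle: bystander: white plastic bottle of cleaning fluid, 48 mm across, 130 mm tall, standing; origin at the centre of its underside
- brush: bystander: flat wooden dust brush lying down, 165 mm long, 46 mm wide, 15 mm tall; origin on its underside near the middle
- loupe: bystander: small black round magnifier, 48 mm across, 36 mm tall; origin at the centre of its underside
- blower: bystander: dark rubber dust blower with a thin upright nozzle, 56 mm across, 100 mm tall; origin at the centre of its underside
- pencil_pot: bystander: white pot with pencils, 76 mm across, pot 90 mm and pencils 170 mm tall; origin at the centre of its underside
- grey_scale: bystander: grey-scale bar, 22 x 130 x 6 mm, lying on the front right of the stand's base plate; origin at the centre of its underside

How it is judged:
By the outcome, as a careful person would: the job done as asked, in the order asked, and still so for the second after the job is handed in, while the arm keeps its last pose, push and grip.
It also fails if it takes over 45 s, if anything falls off the work surface, if the arm or the gripper's body presses on something with over 40 N, if the wrist force passes 120 N, or if a joint passes its speed limit or range.

ROBOT

A 6-joint arm with a two-finger parallel gripper is mounted at the origin on the work surface. World frame = base frame: x ahead of the robot, y to its left, z up, the work surface at z = 0. Lengths are in mm, angles in rad, forces in N, time in s.
With the tool pointing down it reaches from about 275 to 825 mm from the base axis. Payload 4.9 kg.
Tool frame: the origin (TCP) lies at the very end of the fingers, on their centre line; the grasp point (between the pads) lies 19 mm behind it; z points along the fingers, y is the line along which they close (so a half turn about z gives the same grasp; the last joint's range is limited). The gripper opens to 85 mm and grips with 20 to 120 N. Pads are 22 mm wide; open, the fingers measure 114 mm over their backs; the gripper's body (76 mm by 85 mm) begins 54 mm behind the grasp point. The pads swing forward as they close: fully open they stand 13 mm farther back than shut.
Start: joints at [-1.464, 0.326, -0.193, 1.052, 0, 1.437], TCP at [131.175, -534.146, 231.281] pointing down, gripper open.
Joint ranges: [-2.65, 2.65], [-0.97, 1.79], [-1.3, 1.35], [-1.93, 2.1], [-1.47, 1.37], [-3.14, 3.14]. Speed limits (rad/s): [2.57, 2.57, 3.14, 3.14, 3.14, 3.14].

INTERFACE

Orientations are given as [roll, pitch, yaw] about the fixed x, y, z axes, in that order (R = Rz(yaw) Ry(pitch) Rx(roll)).
In Python, from bench import bot, solve_ik, imaging gives the robot as it stands. Calls block until the motion is done:
- bot.move_ptp(position, orientation): joint-space move of the TCP to a pose.
- bot.movel(position, rot=None, max_speed=150, threshold=None): straight line of the TCP; rot=None keeps the orientation; max_speed is the mean speed in mm/s. With threshold (N) it stops when the force on the tool has changed by that much, and returns True; else False.
- bot.move_j(angles): joint-space move.
- bot.grip(opening, effort=None): opening from 0.0 (shut) to 1.0 (fully open); effort is the grip in N (None keeps the last); returns when the fingers have stopped.
- bot.dwell(seconds).
- solve_ik(position, orientation): joint angles nearest the present ones, or None.
- bot.get_state(): the state.
- imaging.capture(name): name is "scene" or "top" or "wrist"; returns the picture (384x512x3 uint8, blue, green, red); there is no depth.
- imaging.camera_model(name): a dict with "K" (3x3 intrinsics, pixels), "position" and "rotation" of the camera in the world. Camera axes: x right, y up, looking along -z (the intrinsics and any distortion apply to the point x, -y, -z); pixel columns grow to the right and rows downward; lengths in mm; the calibration is good to about 2 mm. The wrist camera is an equidistant fisheye: a pixel r from the principal point sees the ray r / f radians off the axis. A picture is of the moment at which its call begins: read the wrist's pose just before it. camera_model takes no time and is no camera call; for the wrist camera it gives the pose at the moment of the call.
A pose or a line that the arm cannot do raises bot.IKError and nothing moves.
- bot.sign_off(): hands the job in; it is judged then, once.
The state is a dict: "t": time; "qpos": joint angles; "joint_velocities": joint speeds; "effort": joint torques, N m; "tcp_pos": TCP position; "orientation": TCP orientation; "contact_force": force on the tool from outside, world axes, zero at the start; "wrist_torque": the same for the moment, N m; "opening": opening from 0.0 (shut) to 1.0 (fully open); "gripper_force": force on a finger pad.
Only numpy, scipy, OpenCV 4.12 (cv2) and the standard library are available. Lean on these libraries where they do the work, as an engineer would, in place of code of your own. Each camera call takes 0.05 s, during which the arm holds its last target. There are 200 camera calls.

## Working session

There is one attempt and no reset: what is moved stays moved. The work goes in short steps, each a Python script; the robot and the scene stay as the last script left them, time stands still between calls to the robot, and variables do not carry over. Pictures are saved under pics/ and viewed, at most 10 in all, crops included, and the job is handed in when it is done.

```bash
mkdir -p pics; ls
python3 - <<'E'
from bench import bot, imaging
import cv2
for n in ("scene","top"):
    cv2.imwrite(f"pics/{n}0.png",cv2.resize(imaging.capture(n),(800,600),interpolation=cv2.INTER_CUBIC))
    m=imaging.camera_model(n);print(n,m)
print(bot.get_state())
E
```

```text
pics
scene {'K': array([[393.8802462 ,   0.        , 255.7567689 ],
       [  0.        , 393.8802462 , 189.83954294],
       [  0.        ,   0.        ,   1.        ]]), 'position': array([1162.30746672,   32.12319208, 1042.31513747]), 'rotation': array([ 0.57930957, -0.01518853,  1.69577422])}
top {'K': array([[486.13508029,   0.        , 259.45306674],
       [  0.        , 486.13508029, 191.7182494 ],
       [  0.        ,   0.        ,   1.        ]]), 'position': array([ 322.23892541,  -40.30496566, 1264.84802121]), 'rotation': array([ 0.18240284,  0.01865505, -1.56366988])}
{'t': 0.1, 'qpos': array([-1.46416978e+00,  3.26877615e-01, -1.93494425e-01,  1.05202351e+00,
       -3.94007657e-05,  1.43658283e+00]), 'joint_velocities': array([ 0.00055085, -0.00226802,  0.00352517,  0.0008585 , -0.00074965,
        0.00036178]), 'effort': array([ 1.14968432e-03, -4.44239545e+01,  2.63038498e+01,  7.93134619e-03,
       -1.77182887e-04, -4.88251061e-06]), 'tcp_pos': array([ 131.11952018, -533.58731182,  230.57187792]), 'orientation': array([-3.14000253e+00, -1.74947759e-04,  2.40839933e-01]), 'contact_force': array([0.65650709, 0.27849207, 0.20525185]), 'wrist_torque': array([-0.03661504, -0.02856381, -0.00486942]), 'gripper_force': 0.0, 'opening': 0.998528550535877}
```

View pics/scene0.png

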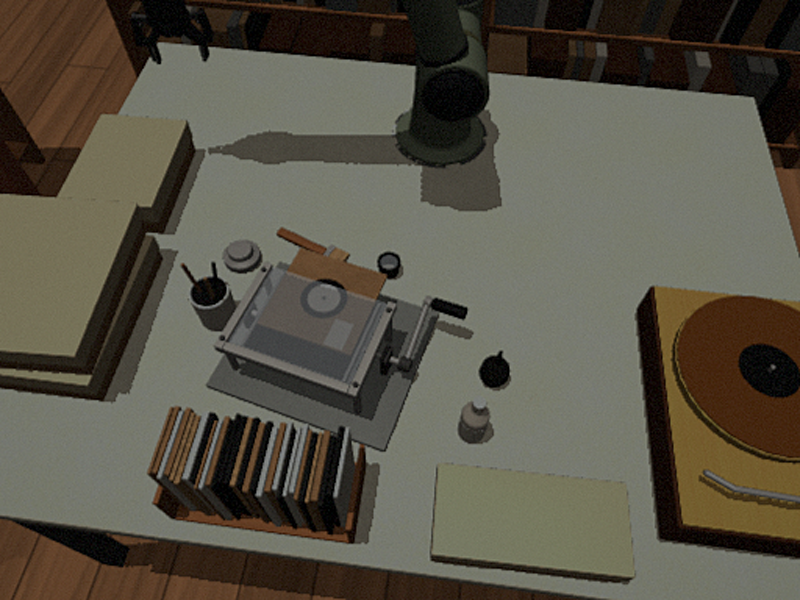

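View pics/top0.png

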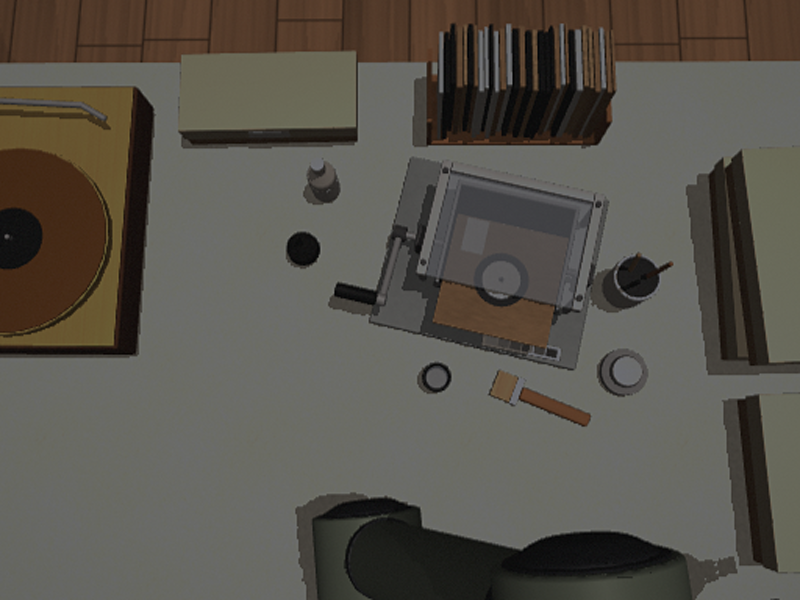

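The scene view shows the stand in front of the arm, with its lever on the robot's left. In the top view the stand spans about (370-610, 155-370), with the sleeve's front edge near (433-550, 325-348) and the handle near (335-378, 285-303). I'll enlarge that part.

Run:
```python
from bench import imaging
import cv2,numpy as np
a=np.mean([imaging.capture("top").astype(float) for _ in range(4)],0)
c=a[95:245,205:405]; c=np.clip(c*1.6,0,255).astype(np.uint8)
cv2.imwrite("pics/top1.png",cv2.resize(c,(800,600),interpolation=cv2.INTER_CUBIC))
```

```text
(no output)
```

View pics/top1.png

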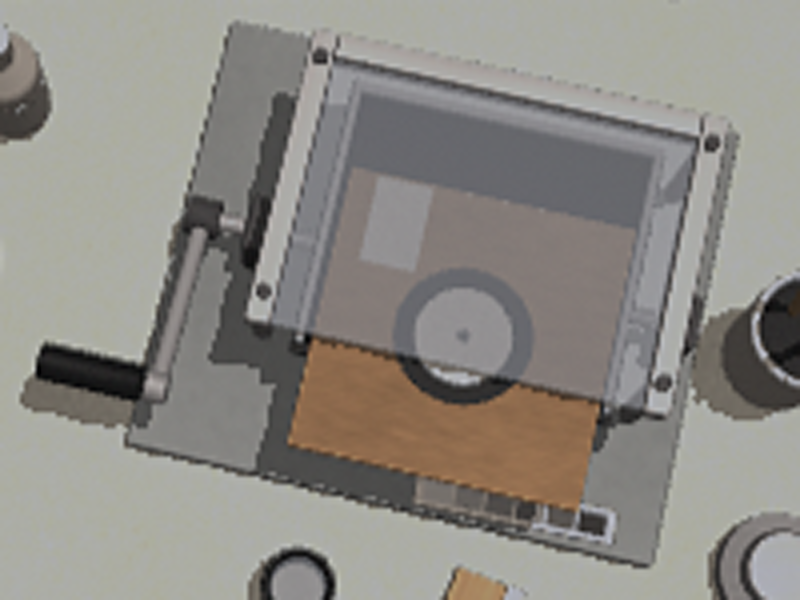

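The crop shows the rail corners at about (248,319), (668,415), (313,32) and (735,125). The base corners are at (233,22), (127,442) and (650,565), and the sleeve corners at (289,444), (578,508), (350,168) and (635,230). The handle's middle is near (90,370).

```bash
cat > h.py <<'E'
import numpy as np
from bench import imaging
from scipy.optimize import least_squares
from scipy.spatial.transform import Rotation as R
def proj(n,P,m=None):
    m=m or imaging.camera_model(n); r=np.array(m["rotation"])
    Rm=R.from_euler("xyz",r).as_matrix()
    c=(np.asarray(P,float)-m["position"])@Rm; c=c*[1,-1,-1]
    q=c@m["K"].T; return q[:,:2]/q[:,2:]
def stand(p,L): # stand->world
    L=np.asarray(L,float); c,s=np.cos(p[2]),np.sin(p[2])
    return np.c_[p[0]+c*L[:,0]-s*L[:,1],p[1]+s*L[:,0]+c*L[:,1],L[:,2]]
E
python3 - <<'E'
from h import *
off=np.array([205,95]); u=lambda a:(np.array(a)+.5)/4-.5+off
L=[(-74,131,120),(-74,-131,120),(116,131,120),(116,-131,120),(150,193,12),(-150,193,12),(-150,-157,12)]
px=u([(248,319),(668,415),(313,32),(735,125),(233,22),(127,442),(650,565)])
f=lambda p:(proj("top",stand(p,L))-px).ravel()
s=least_squares(f,[500,0,0],x_scale=[100,100,.1],loss='soft_l1');p=s.x;print(p,f(p).reshape(-1,2).round(1))
S=[(-90,90,100),(-90,-90,100),(90,90,100),(90,-90,100)]
spx=u([(289,444),(578,508),(350,168),(635,230)])
g=lambda q:(proj("top",stand(q,S))-spx).ravel()
q=least_squares(g,p,x_scale=[100,100,.1]).x;print(q,g(q).round(1))
d=q[:2]-p[:2];c,sn=np.cos(p[2]),np.sin(p[2]);print("sleeve in stand",c*d[0]+sn*d[1],-sn*d[0]+c*d[1],q[2]-p[2])
ang=np.deg2rad(15)
print("handle pred",(proj("top",stand(p,[(-125*np.cos(ang),217,82)]))-off+.5)*4, "scene handle",proj("scene",stand(p,[(-125*np.cos(ang),217,82)]))*800/512)
np.save("p.npy",p)
E
```

```text
[ 6.17903274e+02 -1.76088904e+02 -2.30771732e-01] [[-1.2  0. ]
 [ 1.   0.9]
 [ 0.5 -1.1]
 [-0.6 -1.1]
 [-0.1 -0.7]
 [-0.5  0.5]
 [ 0.8  1.2]]
[ 5.70401700e+02 -1.65535742e+02 -2.19343629e-01] [-0.6  0.3  0.4  0.7 -0.  -0.5  0.2 -0.6]
sleeve in stand -48.65612849932847 -0.5915812780135408 0.011428102713788746
handle pred [[ 91.86858187 373.02665589]] scene handle [[449.56510033 308.18933352]]
```

Run:
```python
from h import *
from bench import bot
p=np.load("p.npy"); W=lambda *l:stand(p,[l])[0]
for y in (p[2],p[2]+np.pi): print(y,solve:=__import__("bench").solve_ik(W(-180,0,200),[np.pi,0,y]))
o=[np.pi,0,p[2]+np.pi]
bot.move_ptp(W(-180,0,210),o)
bot.grip(0.5,40)
bot.movel(W(-180,0,84),max_speed=150)
s=bot.get_state();print(s["t"],s["tcp_pos"],s["contact_force"],s["opening"],s["qpos"].round(2))
import cv2
cv2.imwrite("pics/w0.png",np.clip(imaging.capture("wrist")*1.5,0,255).astype(np.uint8))
```

```text
-0.23077173173901566 [-0.45555223  0.1916544  -0.45943366  0.91970827  0.          2.91681215]
2.9108209218507772 [-0.45555223  0.1916544  -0.45943366  0.91970827  0.         -0.2247805 ]
3.625 [ 443.21932316 -135.16324617   84.57941309] [-0.83166247  0.41302982  0.51268309] 0.4980096496504113 [-0.46  0.33 -0.61  0.62 -0.   -0.22]
```

View pics/w0.png

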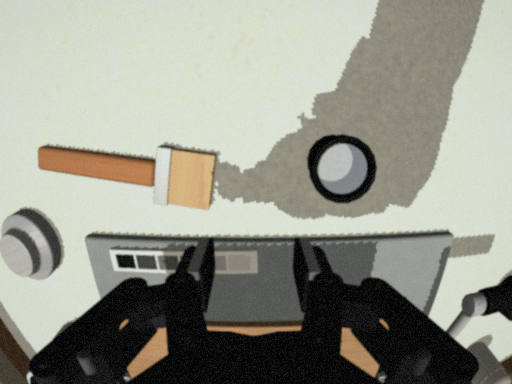

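The wrist view shows the fingers in front of the sleeve's edge and roughly centred on it, with the path clear. I'll push now.

Run:
```python
from h import *
from bench import bot
p=np.load("p.npy"); W=lambda *l:stand(p,[l])[0]
c,s_=np.cos(p[2]),np.sin(p[2])
def S():
    s=bot.get_state();d=s["tcp_pos"]-[p[0],p[1],0];f=s["contact_force"]
    print(round(s["t"],2),"x",round(c*d[0]+s_*d[1],1),"y",round(-s_*d[0]+c*d[1],1),"z",round(d[2],1),"fx",round(c*f[0]+s_*f[1],1),f.round(1),s["wrist_torque"].round(2))
bot.movel(W(-120,0,84),max_speed=70);S()
print(bot.movel(W(-88,0,84),max_speed=25,threshold=8));S()
import cv2
a=np.mean([imaging.capture("top").astype(float) for _ in range(3)],0)
cv2.imwrite("pics/top2.png",cv2.resize(np.clip(a[95:245,205:405]*1.6,0,255).astype(np.uint8),(800,600),interpolation=cv2.INTER_CUBIC))
```

```text
4.68 x -120.3 y 0.1 z 83.9 fx -0.4 [-0.6 -0.4  0.3] [ 0.01 -0.01 -0.05]
True
5.58 x -98.5 y -0.1 z 83.2 fx -0.2 [-0.3 -0.3  0.1] [-0.02 -0.    0.05]
```

View pics/top2.png

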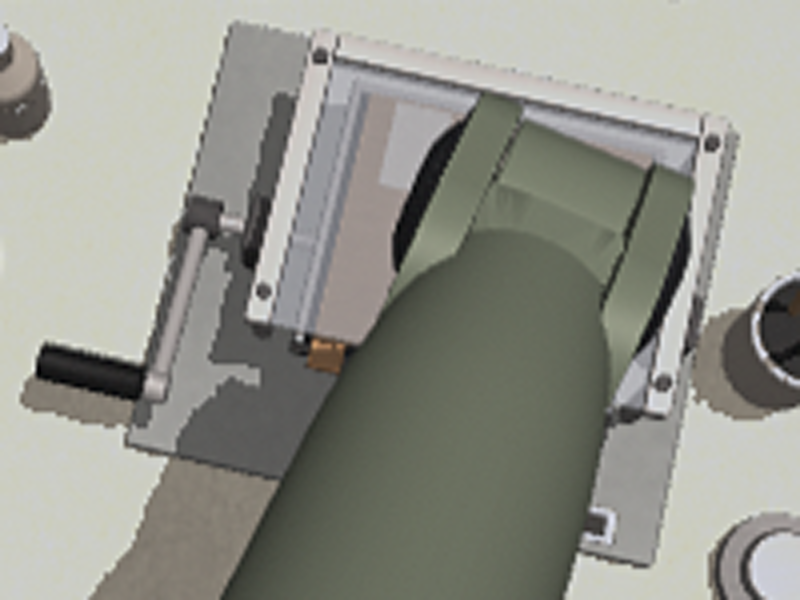

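The sleeve looks home: its rear edge is up at the fence line and the tool stopped at x = -98.5. I'll give it one more slow press to square it, then back off and check.

Run:
```python
from h import *
from bench import bot
p=np.load("p.npy"); W=lambda *l:stand(p,[l])[0]
c,s_=np.cos(p[2]),np.sin(p[2])
def S():
    s=bot.get_state();d=s["tcp_pos"]-[p[0],p[1],0];f=s["contact_force"]
    print(round(s["t"],2),"x",round(c*d[0]+s_*d[1],1),"y",round(-s_*d[0]+c*d[1],1),"z",round(d[2],1),"fx",round(c*f[0]+s_*f[1],1),f.round(1),s["wrist_torque"].round(2))
print(bot.movel(W(-92,0,84),max_speed=12,threshold=10));S()
bot.movel(W(-150,0,84),max_speed=100);S()
bot.movel(W(-150,0,230),max_speed=200)
# wait over the handle, opened, fingers along stand x
bot.grip(1.0)
h=W(-120.7,222,190)
bot.move_ptp(h,[np.pi,0,p[2]+np.pi/2]);S();print(bot.get_state()["qpos"].round(2))
import cv2
a=np.mean([imaging.capture("top").astype(float) for _ in range(3)],0)
cv2.imwrite("pics/top3.png",cv2.resize(np.clip(a[95:245,205:405]*1.6,0,255).astype(np.uint8),(800,600),interpolation=cv2.INTER_CUBIC))
cv2.imwrite("pics/w1.png",np.clip(imaging.capture("wrist")*1.5,0,255).astype(np.uint8))
```

```text
True
6.19 x -98.6 y 0.2 z 82.3 fx 0.1 [ 0.2  0.2 -0.2] [ 0.04 -0.01 -0.03]
6.85 x -149.1 y -0.2 z 84.3 fx 0.8 [ 0.9 -0.1 -0.5] [ 0.01 -0.1   0.01]
9.97 x -120.6 y 221.7 z 190.1 fx 0.3 [ 0.2 -0.2 -0.4] [-0.04 -0.02  0.05]
[-0.01  0.37 -0.24  0.96 -0.    1.79]
```

View pics/top3.png

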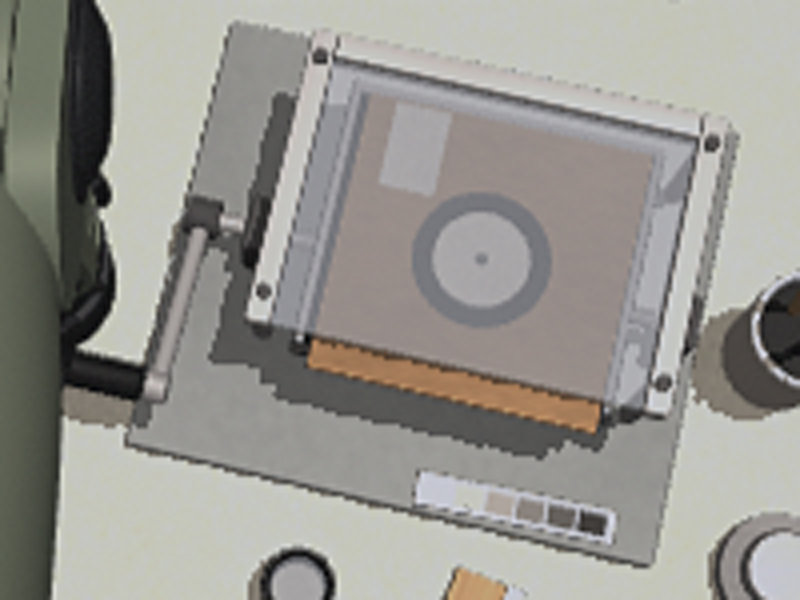

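View pics/w1.png

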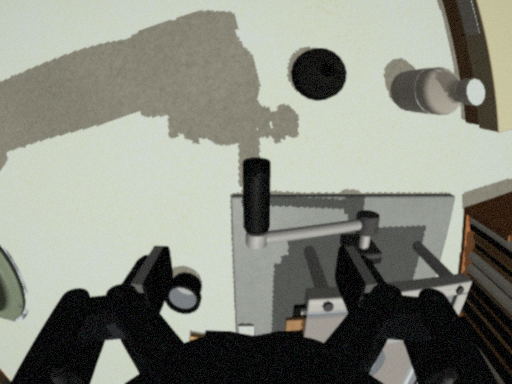

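The sleeve is square and home: its front edge from (308,366) to (597,432) has the same slope as the rail front. In the wrist view the handle at (257,195) lies midway between the fingers, so I'll descend and grip it.

```bash
cat >> h.py <<'E'
from bench import bot
p=np.load("p.npy"); W=lambda *l:stand(p,[l])[0]
c,s_=np.cos(p[2]),np.sin(p[2])
def S():
    s=bot.get_state();d=s["tcp_pos"]-[p[0],p[1],0];f=s["contact_force"]
    print(round(s["t"],2),"x",round(c*d[0]+s_*d[1],1),"y",round(-s_*d[0]+c*d[1],1),"z",round(d[2],1),"fx",round(c*f[0]+s_*f[1],1),"fy",round(-s_*f[0]+c*f[1],1),"fz",f[2].round(1),"tq",s["wrist_torque"].round(2),"grip",s["opening"].round(3),s["gripper_force"])
def fish(P):
    m=imaging.camera_model("wrist"); Rm=R.from_euler("xyz",m["rotation"]).as_matrix()
    v=((np.asarray(P)-m["position"])@Rm)*[1,-1,-1]; r=np.hypot(v[0],v[1]); th=np.arctan2(r,v[2])
    return v[:2]/r*th*m["K"][0,0]+m["K"][:2,2]
E
python3 - <<'E'
from h import *
for y in (184,217,250): print(fish(W(-120.7,y,82)))
bot.grip(0.6)
print(bot.movel(W(-120.7,222,62),max_speed=100,threshold=10));S()
bot.grip(0.0,40);S()
import cv2
cv2.imwrite("pics/w2.png",np.clip(imaging.capture("wrist")*1.5,0,255).astype(np.uint8))
E
```

```text
[253.13336787 230.54116423]
[253.03257799 196.9032958 ]
[252.9289089  160.53919402]
FalseTraceback (most recent call last):
  File "<stdin>", line 4, in <module>
  File "h.py", line 18, in S
    print(round(s["t"],2),"x",round(c*d[0]+s_*d[1],1),"y",round(-s_*d[0]+c*d[1],1),"z",round(d[2],1),"fx",round(c*f[0]+s_*f[1],1),"fy",round(-s_*f[0]+c*f[1],1),"fz",f[2].round(1),"tq",s["wrist_torque"].round(2),"grip",s["opening"].round(3),s["gripper_force"])
                                                                                                                                                                                                                          ^^^^^^^^^^^^^^^^^^
AttributeError: 'float' object has no attribute 'round'
```

```bash
sed -i 's/s\["opening"\].round(3)/round(s["opening"],3)/' h.py
python3 - <<'E'
from h import *
S();bot.grip(0.0,40);S();bot.dwell(.2);S()
import cv2
cv2.imwrite("pics/w2.png",np.clip(imaging.capture("wrist")*1.5,0,255).astype(np.uint8))
E
```

```text
12.04 x -120.2 y 222.1 z 62.6 fx -0.1 fy 0.2 fz -0.5 tq [0.03 0.05 0.01] grip 0.599 0.0
12.4 x -118.4 y 222.2 z 63.0 fx 5.6 fy -0.2 fz 1.0 tq [-0.23 -0.98 -0.01] grip 0.265 39.306036829948425
12.6 x -118.4 y 222.2 z 63.0 fx 5.6 fy -1.3 fz 1.0 tq [-0.26 -1.03 -0.04] grip 0.265 39.33038771152496
```

View pics/w2.png

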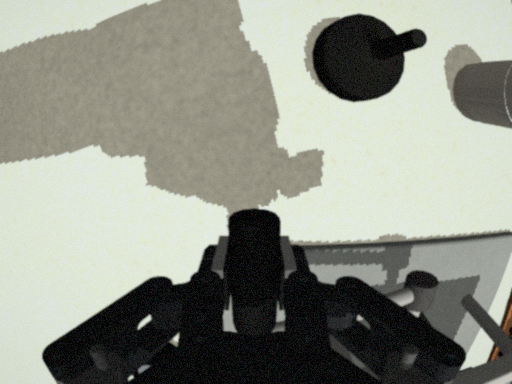

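The handle is held squarely between the pads. The grip shows it sits about 2.4 mm farther in +x than I had estimated, so I'll shift the arc by that and swing up.

Run:
```python
from h import *
for i,a in enumerate(np.deg2rad(np.linspace(15,90,11))):
    bot.movel(W(2.4-125*np.cos(a),222,31+125*np.sin(a)),max_speed=60)
    if i%2==0: S()
bot.dwell(.3);S()
import cv2
b=np.mean([imaging.capture("scene").astype(float) for _ in range(4)],0)
cv2.imwrite("pics/sc1.png",cv2.resize(np.clip(b[130:280,120:320]*1.6,0,255).astype(np.uint8),(800,600),interpolation=cv2.INTER_CUBIC))
```

```text
12.9 x -118.3 y 222.2 z 63.3 fx 2.6 fy 1.3 fz 0.0 tq [ 0.03 -0.56 -0.07] grip 0.27 39.390462040901184
13.75 x -106.1 y 222.2 z 93.3 fx 2.3 fy 2.9 fz -5.8 tq [ 0.39 -0.71 -0.06] grip 0.268 39.56780791282654
14.6 x -85.9 y 222.2 z 119.7 fx 1.0 fy 4.4 fz -5.1 tq [ 0.82 -0.27 -0.14] grip 0.262 39.69714403152466
15.45 x -60.9 y 222.2 z 139.0 fx -0.9 fy 5.6 fz -2.6 tq [ 1.08  0.08 -0.13] grip 0.262 39.81237530708313
16.3 x -30.9 y 222.3 z 151.6 fx -3.5 fy 5.2 fz -0.6 tq [ 1.09  0.26 -0.19] grip 0.267 40.01395046710968
17.15 x 1.7 y 222.3 z 156.1 fx -2.9 fy 5.4 fz -0.3 tq [ 1.12  0.29 -0.11] grip 0.269 40.201565623283386
17.45 x 1.4 y 222.3 z 156.1 fx -2.2 fy 4.3 fz -0.8 tq [ 1.03  0.32 -0.14] grip 0.264 40.19048988819122
```

View pics/sc1.png

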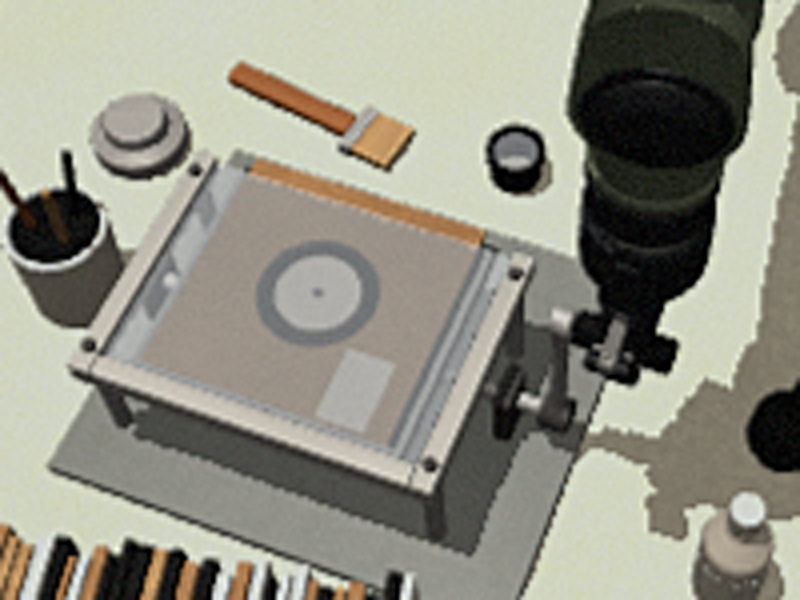

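The scene view shows the lever upright, with its hub at (562,320) over the boss at (560,408), and the sleeve square under the glass. The bystanders haven't moved. The handle sits about 1 mm short of top centre, so I'll nudge it and hand in.

Run:
```python
from h import *
bot.movel(W(3.4,222,156),max_speed=20);bot.dwell(.3);S()
print(bot.sign_off())
```

```text
18.2 x 2.4 y 222.3 z 156.2 fx -2.0 fy 5.7 fz -0.3 tq [ 1.05  0.24 -0.17] grip 0.269 40.19082248210907
the job is handed in; nothing more can be done
None
```

The sleeve is home and square against the rear fence, the gripper is holding the lever upright to within about a degree by my measurements, and the job is handed in at 18 s; no verdict was returned.

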